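Cover the culture well, then pull and show the dust filter

TASK

First press the orange cover plate, which is propped up on one side, down until it lies level and flush in the culture well, so that no dust gets in. Then lift the white flap of the filter unit and leave it standing open, draw the filter out by its yellow tab, and finish holding it up, still and upright, over the middle of the light pad with about 10 cm of clear air beneath it: do not put it down or let go. Leave the dishes, the bottle and the tube rack where they are.

Things in the scene. Friction and masses are not known exactly. Their poses are not given: they have to be found in the camera images.
- unit: Fixed cream filter unit with a teal front panel, 104 mm high; its main block is 92 mm (its own x) by 130 mm (y), with an 85 mm high rear part behind it (to x = +85 mm). Origin: at table level, under the centre of the main block and of the filter; its -x side is its front, with the flap's pull. The open bay under the flap is 76 mm (x) by 92 mm (y), with its floor 60 mm above the table and a 14 by 92 mm slot along y in that floor that goes down to 12 mm above the table.
- flap (a joint): White flap (90 x 120 x 6 mm) that covers the top of the filter unit, hinged along the unit's rear edge. Value in rad: 0 shut, about 1.57 upright, 1.9 fully open (stop); the pull rises and swings back, away from the unit's front. A light friction hinge (about 0.6 N at the pull) that stays where it is left; it has no latch and may start ajar by up to 0.12 rad.
- flap_pull (a point): Centre of the flap's pull: a red round bar, 14 mm thick and 30 mm long along the unit's y, on a 22 mm wide neck. Shut, it stands 30 mm out in front of the unit's front wall, 107 mm above the table, with nothing under it. It can be pinched across its two ends and turns between the fingers.
- flap_hinge (a point): Point on the flap's hinge line, in the middle of the flap; the line runs along the unit's y, 104 mm above the table. The pull's centre is 122 mm from it (and 3 mm higher when shut).
- filter_center (a point): Centre of the loose filter plate (about 90 g), half-way up its 80 mm full height; its z axis is up along the filter. Blue frame 84 mm wide (own y), 10 mm thick (own x), 50 mm high, with a yellow pull tab on top in the middle. It starts hidden under the flap, upright in the slot with its foot 12 mm and the tab's top 92 mm above the table, its y along the unit's y, with about 2 mm of play.
- filter_tab (a point): Point on the filter's yellow pull tab, 67 mm above the filter's lower edge, 13 mm below the tab's top and 17 mm above the frame's shoulders. The tab is 28 mm wide (own y), 10 mm thick (own x), 30 mm high. Beside it the bay leaves 32 mm for each finger along y.
- well_seat (a point): Centre of the floor of the square seat in the top of the fixed grey culture well block (120 x 120 x 60 mm). The floor is 55 mm above the table, 85 x 85 mm, and the rim round it is 5 mm higher. A brass lift pin, 10 mm thick, stands up to 8 mm out of the floor at x = +32 mm, y = 0 in this point's axes; it has no spring, resists with about 4 N, and stays down once pushed down. The point's x axis points to the pin's side; the block may be turned any way.
- cover_center (a point): Centre of the loose orange cover plate, 80 x 80 x 5 mm, about 120 g, that lies in the seat; z is its upward normal. At the start the lift pin holds the edge on the +x side (of the well's axes, and of its own) up, so that it slopes by about 0.1 rad. Pushing down on that raised side sinks the pin; level, its top is flush with the rim, 60 mm above the table.
- light_pad: Fixed inspection light pad: grey frame, bright white face, 120 mm (own x) by 150 mm (y) by 12 mm high. Origin: centre of its underside, at table level.
- dish_a_center (a point): Centre of a closed culture dish, 90 mm across, 15 mm high. Bystander.
- dish_b_center (a point): Centre of another closed culture dish, 90 mm across, 15 mm high. Bystander.
- bottle_center (a point): Centre of an upright reagent bottle with a blue cap, 60 mm across, 130 mm high. Bystander.
- rack_center (a point): Centre of a block of capped tubes, 60 x 120 mm, 61 mm high. Bystander.

How it is judged:
By the outcome, as a careful person would: the job done as asked, in the order asked, and still so for the second after the job is handed in, while the arm keeps its last pose, push and grip.
It also fails if it takes over 64 s, if anything falls off the work surface, if the arm or the gripper's body presses on something with over 40 N, if the wrist force passes 120 N, or if a joint passes its speed limit or range.

ROBOT

A 6-joint arm with a two-finger parallel gripper is mounted at the origin on the work surface. World frame = base frame: x ahead of the robot, y to its left, z up, the work surface at z = 0. Lengths are in mm, angles in rad, forces in N, time in s.
With the tool pointing down it reaches from about 350 to 975 mm from the base axis. Payload 4.9 kg.
Tool frame: the origin (TCP) lies midway between the tips of the shut fingers; the grasp point (between the pads) lies 19 mm behind it; z points along the fingers, y is the line along which they close (so a half turn about z gives the same grasp; the last joint's range is limited). The gripper opens to 85 mm and grips with 20 to 120 N. Pads are 22 mm wide; open, the fingers measure 114 mm over their backs; the gripper's body (76 mm by 85 mm) begins 54 mm behind the grasp point. The pads swing forward as they close: fully open they stand 13 mm farther back than shut.
Start: joints at [-1.365, 0.053, 1.613, -0, 1.476, -0.119], TCP at [199.444, -592.304, 231.304] pointing down, gripper open.
Joint ranges: [-3.01, 3.01], [-1.01, 2.22], [0.06, 2.58], [-1.02, 4.17], [0.09, 2.62], [-3.14, 3.14]. Speed limits (rad/s): [2.57, 2.57, 3.14, 3.14, 3.14, 3.14].

INTERFACE

Orientations are given as a unit quaternion [x, y, z, w].
In Python, from workcell import arm, move_gripper, sensors, eyes, order gives the robot as it stands. Calls block until the motion is done:
- arm.reach(position, orientation): joint-space move of the TCP to a pose.
- arm.movel(position, attitude=None, velocity=150): straight line of the TCP; attitude=None keeps the orientation; velocity is the mean speed in mm/s.
- arm.set_joints(angles): joint-space move.
- move_gripper(opening, effort=None): opening from 0.0 (shut) to 1.0 (fully open); effort is the grip in N (None keeps the last); returns when the fingers have stopped.
- arm.sleep(seconds).
- arm.ik(position, orientation): joint angles nearest the present ones, or None.
- sensors.state(): the state.
- eyes.grab_frame(name): name is "side" or "top" or "wrist"; returns the picture (384x512x3 uint8, blue, green, red); there is no depth.
- eyes.calibration(name): a dict with "camera_matrix" (3x3 intrinsics, pixels), "eye" and "attitude" of the camera in the world; the wrist camera has in their place "T_tool_cam" (4x4, takes a point from camera to tool coordinates, whose origin is the TCP and whose axes are the flange's). Camera axes: x right, y down, z forward; pixel columns grow to the right and rows downward; lengths in mm; the calibration is good to about 2 mm. A picture is of the moment at which its call begins: read the wrist's pose just before it. calibration takes no time and is no camera call.
A pose or a line that the arm cannot do raises arm.PlanningError and nothing moves.
- order.sign_off(): hands the job in; it is judged then, once.
The state is a dict: "time_s": time; "q": joint angles; "joint_vel": joint speeds; "joint_torque": joint torques, N m; "ee_pos": TCP position; "eef_rot": TCP orientation; "contact_force": force on the tool from outside, world axes, zero at the start; "moment": the same for the moment, N m; "opening": opening from 0.0 (shut) to 1.0 (fully open); "gripper_force": force on a finger pad.
Only numpy, scipy, OpenCV 4.12 (cv2) and the standard library are available. Lean on these libraries where they do the work, as an engineer would, in place of code of your own. Each camera call takes 0.05 s, during which the arm holds its last target. There are 200 camera calls.

## Working session

There is one attempt and no reset: what is moved stays moved. The work goes in short steps, each a Python script; the robot and the scene stay as the last script left them, time stands still between calls to the robot, and variables do not carry over. Pictures are saved under pics/ and viewed, at most 10 in all, crops included, and the job is handed in when it is done.

```bash
ls; mkdir -p pics
python3 - <<'E'
from workcell import eyes,sensors
import cv2,numpy as np
np.set_printoptions(precision=4,suppress=True)
for n in("top","side","wrist"):
    im=eyes.grab_frame(n); cv2.imwrite(f"pics/{n}0.png",im); print(n,eyes.calibration(n))
a=cv2.imread("pics/top0.png");b=cv2.imread("pics/side0.png")
cv2.imwrite("pics/both0.png",cv2.resize(np.vstack([a,b]),None,fx=.78,fy=.78))
s=sensors.state();print(s["time_s"],s["ee_pos"],s["eef_rot"],s["opening"])
E
```

```text
pics
top {'camera_matrix': array([[386.6957,   0.    , 253.7899],
       [  0.    , 386.6957, 181.507 ],
       [  0.    ,   0.    ,   1.    ]]), 'eye': array([ 500.485 ,  -79.3883, 1185.9498]), 'attitude': array([-0.7023,  0.7108, -0.033 ,  0.0211])}
side {'camera_matrix': array([[412.6258,   0.    , 254.7844],
       [  0.    , 412.6258, 188.6203],
       [  0.    ,   0.    ,   1.    ]]), 'eye': array([405.6533, 859.0002, 656.0618]), 'attitude': array([-0.0766,  0.8624, -0.4981,  0.0484])}
wrist {'camera_matrix': array([[289.106 ,   0.    , 257.5533],
       [  0.    , 289.106 , 187.8866],
       [  0.    ,   0.    ,   1.    ]]), 'T_tool_cam': array([[   0.0011,   -0.9525,   -0.3046,   78.3594],
       [   1.    ,    0.0009,    0.0008,   -1.1296],
       [  -0.0005,   -0.3046,    0.9525, -142.5692],
       [   0.    ,    0.    ,    0.    ,    1.    ]])}
0.15 [ 199.3592 -591.8379  230.3172] [ 0.9868  0.1617 -0.     -0.0008] 0.9969418291377941
```

View pics/top0.png

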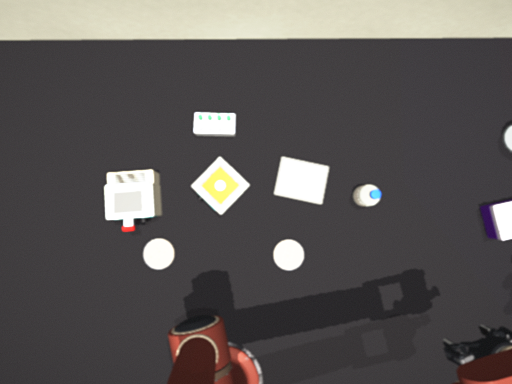

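View pics/side0.png

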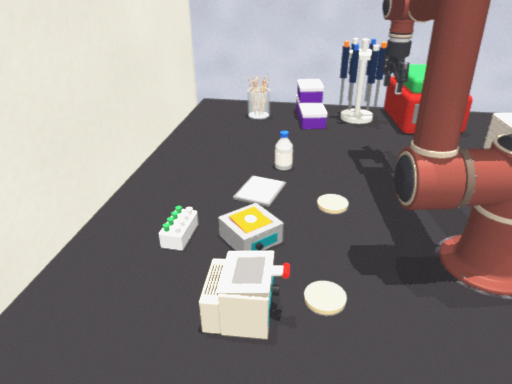

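The top view shows the unit at about (130,195) with its red pull at (128,228), the well at (220,186), the pad at (302,180), the bottle at (368,195), the dishes at (158,254) and (288,254), and the rack at (215,124). The side view agrees, with the cover at (250,220) and the pull at (286,271).

```bash
cat > h.py <<'E'
import cv2,numpy as np
from scipy.spatial.transform import Rotation as R
from workcell import arm,move_gripper,sensors,eyes,order
np.set_printoptions(precision=3,suppress=True)
def cam(n,s=None):
    c=eyes.calibration(n); K=c["camera_matrix"]
    if n!="wrist": return K,np.array(c["eye"]),R.from_quat(c["attitude"]).as_matrix()
    T=c["T_tool_cam"]; Q=R.from_quat(s["eef_rot"]).as_matrix()
    return K,np.array(s["ee_pos"])+Q@T[:3,3],Q@T[:3,:3]
def onplane(c,px,z):
    K,e,A=c; px=np.atleast_2d(np.array(px,float))
    d=(A@np.linalg.inv(K)@np.c_[px,np.ones(len(px))].T).T
    return e+d*((z-e[2])/d[:,2])[:,None]
def proj(c,p):
    K,e,A=c; q=(np.atleast_2d(p)-e)@A@K.T
    return q[:,:2]/q[:,2:]
def tri(c1,p1,c2,p2):
    M=[];b=[]
    for (K,e,A),p in((c1,p1),(c2,p2)):
        d=A@np.linalg.inv(K)@[p[0],p[1],1];d/=np.linalg.norm(d);P=np.eye(3)-np.outer(d,d);M.append(P);b.append(P@e)
    return np.linalg.lstsq(np.vstack(M),np.hstack(b),rcond=None)[0]
def blobs(mask,amin=30):
    cs,_=cv2.findContours(mask.astype(np.uint8),cv2.RETR_EXTERNAL,cv2.CHAIN_APPROX_NONE)
    return [c for c in cs if cv2.contourArea(c)>amin]
def hsv(im): return cv2.cvtColor(im,cv2.COLOR_BGR2HSV)
def cent(c):
    m=cv2.moments(c); return np.array([m["m10"],m["m01"]])/m["m00"]
def down(yaw): # tool z down, tool y at world angle yaw
    y=np.array([np.cos(yaw),np.sin(yaw),0]);z=np.array([0,0,-1.]);return R.from_matrix(np.c_[np.cross(y,z),y,z]).as_quat()
def snap(n,f=None):
    s=sensors.state();im=eyes.grab_frame(n)
    if f:cv2.imwrite(f"pics/{f}.png",im)
    return cam(n,s),im
E
python3 - <<'E'
from h import *
t=cv2.imread("pics/top0.png");s=cv2.imread("pics/side0.png");ct=cam("top");cs=cam("side")
def show(name,m,z,c=ct,a=30):
    for k in blobs(m,a):
        r=cv2.minAreaRect(k);b=onplane(c,cv2.boxPoints(r),z)
        print(name,cent(k),onplane(c,cent(k),z)[0],"ctr",b.mean(0)[:2],"sides",np.linalg.norm(b[1]-b[0]),np.linalg.norm(b[2]-b[1]),"yaw",np.arctan2(*(b[1]-b[0])[1::-1]),np.arctan2(*(b[2]-b[1])[1::-1]))
H=hsv(t);roi=np.zeros(H.shape[:2],bool);roi[90:275,90:400]=1
show("yel",roi&(H[...,0]>15)&(H[...,0]<35)&(H[...,1]>150)&(H[...,2]>100),60)
red=lambda H:((H[...,0]<8)|(H[...,0]>172))&(H[...,1]>170)&(H[...,2]>80)
show("red",roi&red(H),107,a=15)
show("bright",roi&(H[...,2]>110),15)
show("bright@60",roi&(H[...,2]>110),60)
show("bright@104",roi&(H[...,2]>110),104)
H=hsv(s);roi=np.zeros(H.shape[:2],bool);roi[130:345,150:350]=1
show("side yel",roi&(H[...,0]>15)&(H[...,0]<35)&(H[...,1]>150)&(H[...,2]>100),60,cs)
show("side red",roi&red(H),107,cs,15)
E
```

```text
red [127.898 228.862] [456.153 250.872 107.   ] ctr [457.146 250.599] sides 32.94684295805806 13.711865337353668 yaw -1.5841189423765174 -3.1306865545153064
bright [288.297 254.412] [ 369.805 -200.32    15.   ] ctr [ 369.675 -200.958] sides 93.38005715232515 91.95309771386053 yaw -1.5846595718443464 3.118919323483786
bright [158.381 253.496] [378.135 187.699  15.   ] ctr [378.255 187.317] sides 92.38908237864815 91.50290732003839 yaw -1.5846180830350844 -3.138542552797379
bright [367.202 195.099] [ 544.769 -444.334   15.   ] ctr [ 545.151 -443.755] sides 85.83706811572726 67.04506916436989 yaw -1.5823532148755564 3.103553865844146
bright [131.563 196.219] [549.975 269.231  15.   ] ctr [537.939 267.71 ] sides 170.82389084636932 184.30758438369762 yaw -1.5095909437875306 -3.0648975769332525
bright [301.172 180.054] [ 592.998 -243.95    15.   ] ctr [ 593.281 -244.29 ] sides 123.67206514582755 155.32385345043173 yaw -0.22530345761826104 -1.791890188138914
bright [220.047 185.305] [579.84    2.789  15.   ] ctr [581.057   2.862] sides 132.89959589779824 133.81656066263304 yaw -0.7886609467
[... 2095 characters left out ...]
51820408692865 yaw -0.22530345761826095 -1.7918901881389127
bright@104 [220.047 185.305] [573.809  -3.457 104.   ] ctr [574.933  -3.39 ] sides 122.7983397490036 123.64560907265641 yaw -0.7886609467618161 -2.3691870897664553
bright@104 [214.011 123.588] [749.321  12.571 104.   ] ctr [749.65   12.547] sides 119.13594457774443 66.2061731461085 yaw -1.579256755505661 3.13260805828882
side yel [249.769 219.224] [580.931  -1.424  60.   ] ctr [580.171  -4.582] sides 108.09210616232306 95.38307856721016 yaw -2.3258084875025578 1.9442033057288644
side red [286.08 270.  ] [461.948 229.799 107.   ] ctr [462.157 229.374] sides 12.165170877375033 41.57059762410964 yaw -2.9687149678492046 1.68050040847086
```

Run:
```python
from h import *
print("pull",tri(cam("top"),(127.9,228.9),cam("side"),(286.1,270)))
move_gripper(0.0)
for y in(np.pi/2,-np.pi/2): print(y,arm.ik([560,0,260],down(y)),arm.ik([460,245,260],down(y)))
arm.reach([560,0,220],down(-np.pi/2))
c,im=snap("wrist","w1")
s=sensors.state();print(s["time_s"],s["ee_pos"],s["eef_rot"])
print(proj(c,[[578,-1,60]]))
```

```text
pull [458.528 246.52  121.778]
1.5707963267948966 [-0.133 -0.118  1.732 -0.     1.528 -1.704] [ 0.347 -0.214  1.817 -0.     1.539 -1.224]
-1.5707963267948966 [-0.133 -0.118  1.732 -0.     1.528  1.438] [ 0.347 -0.214  1.817 -0.     1.539  1.917]
3.425 [560.078  -0.75  220.035] [ 1.    -0.001  0.     0.   ]
[[258.711 154.94 ]]
```

View pics/w1.png

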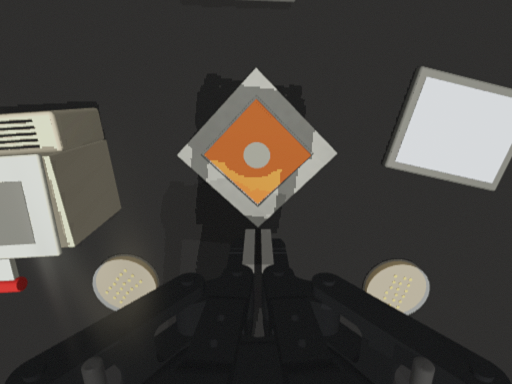

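Seen from the wrist, the block is a diamond with corners (256,69), (336,152), (258,228) and (178,155). The cover spans (204–312, 97–207) and is partly shadowed, so I'll enlarge this area to find the raised side.

Run:
```python
from h import *
im=cv2.imread("pics/w1.png")[60:235,170:345]
s=cv2.imread("pics/side0.png")[195:260,210:292]
im=np.clip(im.astype(float)*1.6,0,255).astype(np.uint8)
a=cv2.resize(im,(420,420),interpolation=cv2.INTER_CUBIC)
b=cv2.resize(s,(370,293),interpolation=cv2.INTER_CUBIC)
o=np.zeros((420,790,3),np.uint8);o[:,:420]=a;o[:293,420:]=b
cv2.imwrite("pics/crop1.png",o)
# cover quad in wrist & top
c=None
H=hsv(cv2.imread("pics/w1.png"));m=(H[...,0]>3)&(H[...,0]<30)&(H[...,1]>150)&(H[...,2]>60);m[235:]=0;m[:,:170]=0;m[:,345:]=0
k=max(blobs(m),key=cv2.contourArea)
c=cam("wrist",sensors.state())
q=cv2.approxPolyDP(cv2.convexHull(k),6,True)[:,0];print(q);print(onplane(c,q,60))
```

```text
[[255 100]
 [310 155]
 [257 202]
 [205 155]]
[[633.751   2.731  60.   ]
 [577.939 -55.442  60.   ]
 [524.803   0.795  60.   ]
 [577.96   55.89   60.   ]]
```

View pics/crop1.png

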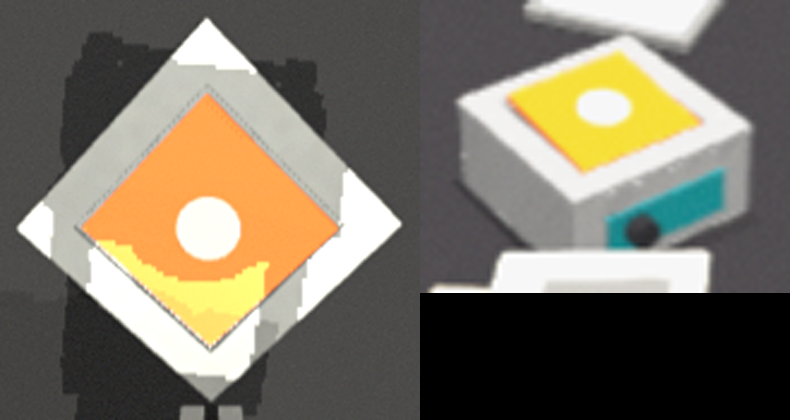

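The side crop shows the orange plate's thickness only along its lower-left edge. That edge faces world (+x,+y), so the raised side is at about +45°. I'll press there with the fingers shut and check the contact height: about 66 mm if I have the right side.

```bash
cat >> h.py <<'E'
def push(xy,z0,zmin,fmax,step=1.0,v=30):
    f0=sensors.state()["contact_force"][2];log=[];z=z0
    while z>zmin:
        z-=step;arm.movel([xy[0],xy[1],z],velocity=v);s=sensors.state();f=s["contact_force"][2]-f0
        log.append((round(s["ee_pos"][2],1),round(f,1)))
        if f>fmax:break
    return log
E
python3 - <<'E'
from h import *
q=[R.from_quat(down(a)).as_quat() for a in(3*np.pi/4,-np.pi/4)]
J=[arm.ik([598,21,90],k) for k in q];i=int(np.argmin([abs(j[5]) for j in J]));print(J)
u=np.array([1,1])/2**.5;p=np.array([578,0.5])+27*u
arm.reach([*p,100],q[i]);arm.movel([*p,71],velocity=100)
print(push(p,71,57,14))
arm.movel([*p,100],velocity=150)
s=sensors.state();print(s["time_s"])
E
```

```text
[array([-0.089,  0.117,  1.791, -0.   ,  1.234, -2.445]), array([-0.089,  0.117,  1.791, -0.   ,  1.234,  0.696])]
[(np.float64(70.7), np.float64(-0.2)), (np.float64(69.1), np.float64(0.3)), (np.float64(67.9), np.float64(-0.2)), (np.float64(66.9), np.float64(0.0)), (np.float64(65.9), np.float64(0.2)), (np.float64(64.9), np.float64(-0.5)), (np.float64(64.4), np.float64(2.2)), (np.float64(63.7), np.float64(3.9)), (np.float64(62.6), np.float64(5.8)), (np.float64(61.4), np.float64(5.2)), (np.float64(60.4), np.float64(3.7)), (np.float64(60.0), np.float64(7.9)), (np.float64(60.0), np.float64(13.5)), (np.float64(60.0), np.float64(19.1))]
8.5417
```

The plate yielded from 64.5 mm and stopped hard at 60.0 mm, so the raised side is down and flush. Next is a close look at the flap's pull.

Run:
```python
from h import *
arm.movel([560,60,230],velocity=300)
arm.reach([450,245,240],down(np.pi/2))
move_gripper(0.62)
snap("side","s2");c,im=snap("wrist","w2")
H=hsv(im);m=((H[...,0]<8)|(H[...,0]>172))&(H[...,1]>150)&(H[...,2]>60)
for k in blobs(m,20):
    b=cv2.boxPoints(cv2.minAreaRect(k));w=onplane(c,b,121);print(cent(k),b.tolist(),onplane(c,cent(k),121),w[:,:2].tolist())
s=sensors.state();print(s["time_s"],s["opening"],s["ee_pos"])
a=cv2.imread("pics/s2.png")[195:260,210:292];a=cv2.resize(a,(380,301),interpolation=cv2.INTER_CUBIC)
o=np.zeros((600,800,3),np.uint8);o[:288,:384]=cv2.resize(im,(384,288));o[:301,400:780]=a
r=cv2.resize(im[60:300,120:400],(350,300));o[300:,:350]=r
cv2.imwrite("pics/v2.png",o)
```

```text
[258.732 192.907] [[243.0, 186.0], [275.0, 186.0], [275.0, 200.0], [243.0, 200.0]] [[460.708 247.282 121.   ]] [[453.81800693168753, 232.35441865619055], [453.7783580750761, 262.6841305083885], [467.893748367353, 262.9585609601116], [467.9350820190427, 232.15414890410068]]
11.5333 0.6249926688821851 [450.014 244.988 240.031]
```

View pics/v2.png

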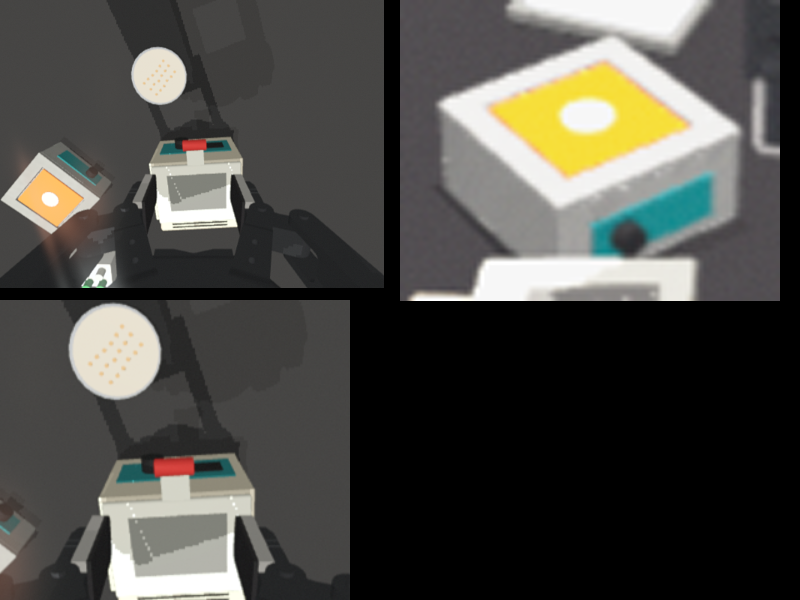

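The side crop now shows the cover flush, with even edges. The wrist view shows the red bar at about (259,193), with the unit turned slightly.

Run:
```python
from h import *
im=cv2.imread("pics/w2.png");c=cam("wrist",sensors.state());H=hsv(im)
def yaw(m,z,side):
    xs=[];ys=[]
    for x in range(512):
        r=np.flatnonzero(m[:,x])
        if len(r)>3: xs.append(x);ys.append(r[-1] if side>0 else r[0] if side<0 else r.mean())
    xs,ys=np.array(xs),np.array(ys,float);xs,ys=xs[2:-2],ys[2:-2]
    p=np.polyfit(xs,ys,1)
    for _ in range(3):
        k=abs(np.polyval(p,xs)-ys)<1.2;p=np.polyfit(xs[k],ys[k],1)
    w=onplane(c,[[xs[0],np.polyval(p,xs[0])],[xs[-1],np.polyval(p,xs[-1])]],z)
    d=w[1]-w[0];return np.arctan2(d[1],d[0]),w[:,:2].tolist(),k.sum(),len(k)
red=((H[...,0]<8)|(H[...,0]>172))&(H[...,1]>150)&(H[...,2]>60)
for s in(-1,0,1):print("red",yaw(red,121,s))
teal=(H[...,0]>80)&(H[...,0]<100)&(H[...,1]>120)&(H[...,2]>50);teal[:,:190]=0;teal[:,330:]=0
for s in(-1,1):print("teal",yaw(teal,80,s))
wh=(H[...,2]>150)&(H[...,1]<60);wh[:,:207]=0;wh[:,322:]=0;wh[:205]=0;wh[260:]=0
print("flapfront",yaw(wh,116,-1))
```

```text
red (np.float64(1.6102710332227166), [[454.9148467621269, 234.2282166318787], [453.8661732574799, 260.7801240062397]], np.int64(29), 29)
red (np.float64(1.6141859115691626), [[461.25273161099517, 234.15145513766666], [460.0919183201538, 260.88793428816945]], np.int64(29), 29)
red (np.float64(1.6181544018675387), [[467.68022548501796, 234.07360834089235], [466.4042198729774, 260.9972434556963]], np.int64(29), 29)
teal (np.float64(1.6709000531946345), [[477.026329005249, 201.23242836960287], [467.39892481106585, 297.085251030454]], np.int64(29), 55)
teal (np.float64(1.6364200478248414), [[488.9449712057027, 200.7373098393624], [482.5634430348169, 297.84190576971184]], np.int64(55), 55)
flapfront (np.float64(1.5911715951024052), [[483.8174712179312, 197.81761214985562], [481.5883343225275, 307.2065230920599]], np.int64(31), 111)<stdin>:11: RankWarning: Polyfit may be poorly conditioned
```

```bash
cat >> h.py <<'E'
psi=0.06; ux=np.array([np.cos(psi),np.sin(psi)]); QU=down(np.pi/2+psi)
E
python3 - <<'E'
from h import *
P=np.array([459.7,247.2,121.5]);r=122.04;a0=np.arcsin((P[2]-104)/r)
Hg=np.r_[P[:2]+r*np.cos(a0)*ux,104]
arm.reach([P[0],P[1],160],QU)
arm.movel([P[0],P[1],97],velocity=120)
move_gripper(0.0,25)
s=sensors.state();print(s["opening"],s["gripper_force"],s["contact_force"])
off=np.array([P[0],P[1],97])-P
F=[]
for a in np.linspace(a0,1.80,11)[1:]:
    b=np.r_[Hg[:2]-r*np.cos(a)*ux,Hg[2]+r*np.sin(a)]
    arm.movel(b+off,velocity=110)
    s=sensors.state();F.append(np.round(s["contact_force"],1).tolist()+[round(s["opening"],2)])
print(F)
move_gripper(0.75);e=s["ee_pos"]
arm.movel([e[0],e[1],e[2]+70],velocity=200)
b=e[:2]-110*ux
arm.movel([*b,e[2]+70],velocity=300)
snap("side","s3");c,im=snap("wrist","w3");snap("top","t3")
s=sensors.state();print(s["time_s"],s["ee_pos"])
o=np.zeros((600,800,3),np.uint8);o[:384,:512]=im
x=cv2.imread("pics/s3.png")[180:340,170:330];o[300:,500:]=cv2.resize(x,(300,300))
cv2.imwrite("pics/v3.png",o)
E
```

```text
0.3398391969246559 28.473680913448334 [ 1.497 -5.511  0.429]
[[-0.4, -5.7, -1.0, 0.35], [-2.0, -6.3, 0.5, 0.35], [-3.2, -6.6, 1.6, 0.34], [-1.6, -5.0, 2.4, 0.34], [-1.4, -5.5, 2.3, 0.34], [-1.1, -5.4, 2.1, 0.35], [-1.0, -4.9, 4.5, 0.34], [-0.0, -5.8, 4.6, 0.34], [-1.0, -5.5, 5.3, 0.35], [0.5, -5.5, 5.8, 0.34]]
17.8917 [499.874 248.905 269.77 ]
```

View pics/v3.png

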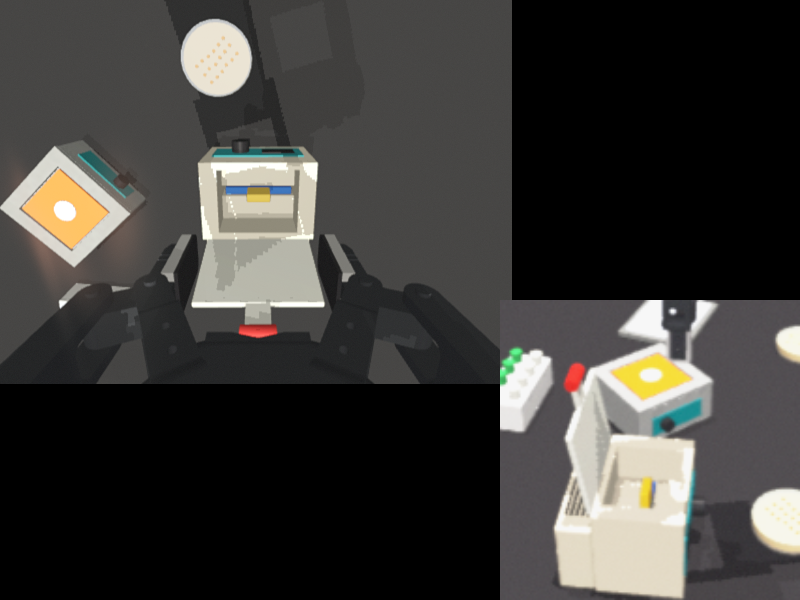

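The flap stands open at about 1.8 rad. The filter shows in the bay, with its blue frame at about (258,190) and its yellow tab at about (258,194).

Run:
```python
from h import *
im=cv2.imread("pics/w3.png");c=cam("wrist",sensors.state());H=hsv(im)
roi=np.zeros(H.shape[:2],bool);roi[165:225,210:305]=1
y=roi&(H[...,0]>15)&(H[...,0]<35)&(H[...,1]>120)&(H[...,2]>60)
b=roi&(H[...,0]>100)&(H[...,0]<130)&(H[...,1]>100)
for n,m,zs in(("y",y,(92,)),("b",b,(62,))):
    r,q=np.nonzero(m);print(n,r.min(),r.max(),q.min(),q.max())
    for x in np.unique(q)[::6]: print(x,r[q==x].min(),r[q==x].max(),H[r[q==x],x,2].tolist() if n=="y" else "")
# predicted
F=np.array([534.4,251.7]);uy=np.array([-ux[1],ux[0]])
pt=lambda a,b,z:np.r_[F+a*ux+b*uy,z]
print("tab top corners pred",proj(c,[pt(s,t,92) for s in(-5,5) for t in(-14,14)]))
print("shoulder pred",proj(c,[pt(s,t,62) for s in(-5,5) for t in(-42,42)]))
```

```text
y 188 201 247 269
247 194 200 [185, 213, 220, 221, 220, 217, 215]
253 188 201 [154, 154, 154, 154, 154, 158, 193, 221, 229, 228, 227, 227, 226, 220]
259 188 201 [154, 154, 155, 154, 154, 158, 193, 221, 229, 228, 227, 227, 226, 220]
265 188 201 [155, 155, 155, 154, 154, 158, 193, 221, 229, 228, 227, 227, 226, 220]
b 186 193 226 290
226 186 193 
232 186 193 
238 186 193 
244 186 193 
250 186 186 
256 186 186 
262 186 186 
268 186 186 
274 186 193 
280 186 193 
286 186 193 
tab top corners pred [[245.296 192.312]
 [269.257 192.336]
 [245.399 200.357]
 [269.148 200.381]]
shoulder pred [[224.19  184.788]
 [290.464 184.852]
 [224.458 192.272]
 [290.189 192.336]]
```

Run:
```python
from h import *
F=np.array([535.6,252.3])
move_gripper(0.53)
arm.movel([*F,200],QU,velocity=150)
arm.movel([*F,90],velocity=100)
print(push(F,90,62,6,step=4,v=40))
move_gripper(0.0,60)
s=sensors.state();print(s["time_s"],s["ee_pos"],s["opening"],s["gripper_force"],s["contact_force"])
for z in(70,90):
    arm.movel([*F,z],velocity=40);s=sensors.state();print(s["ee_pos"],s["opening"],s["gripper_force"],s["contact_force"])
```

```text
[(np.float64(86.0), np.float64(-0.4)), (np.float64(81.6), np.float64(0.5)), (np.float64(77.5), np.float64(0.4)), (np.float64(73.6), np.float64(-1.4)), (np.float64(69.5), np.float64(0.1)), (np.float64(65.6), np.float64(0.2)), (np.float64(61.6), np.float64(-0.4))]
22.1917 [535.724 252.33   62.144] 0.3146002246051024 58.96925210952759 [0.377 0.113 0.966]
[535.961 252.435  70.608] 0.3109461665966029 58.957908153533936 [-0.119  0.442  0.006]
[535.643 252.292  90.157] 0.31449483493819363 58.96579384803772 [ 0.108 -0.647  0.128]
```

Run:
```python
from h import *
F=np.array([535.6,252.3]);T=[593.2,-244.2]
arm.movel([*F,205],velocity=120)
arm.movel([500,250,205],velocity=150)
arm.movel([560,0,205],down(np.pi/2-.08),velocity=160)
arm.movel([*T,200],down(np.pi/2-.225),velocity=160)
arm.movel([*T,162],velocity=60);arm.sleep(.6)
s=sensors.state();print(s["time_s"],s["ee_pos"],s["eef_rot"],s["opening"],s["gripper_force"],s["contact_force"])
cs,si=snap("side","s4");ct,ti=snap("top","t4");cw,wi=snap("wrist","w4")
o=np.zeros((600,800,3),np.uint8);o[:300,:400]=cv2.resize(ti,(400,300));o[:300,400:]=cv2.resize(wi,(400,300));o[300:,:]=cv2.resize(si[120:336],(711,300))[:, :800] if 0 else np.hstack([cv2.resize(si,(400,300)),cv2.resize(si[90:240,180:380],(400,300))])
cv2.imwrite("pics/v4.png",o)
H=hsv(si)
b=(H[...,0]>100)&(H[...,0]<130)&(H[...,1]>120);b[:90]=0;b[240:]=0;b[:,:200]=0;b[:,:]&=True
for k in blobs(b,25):
    bb=cv2.boundingRect(k);print(bb,cent(k))
K=[np.r_[np.array(T)+y*np.array([np.cos(np.pi/2-.225),np.sin(np.pi/2-.225)]),z] for z in(112,162) for y in(-42,42)]
print("pred frame corners",proj(cs,K))
```

```text
29.525 [ 593.193 -244.203  162.017] [ 0.112  0.994 -0.     0.   ] 0.3174032311828606 58.985087871551514 [-0.067  0.53  -1.185]
(254, 148, 12, 18) [255.954 156.471]
(280, 130, 9, 8) [283.921 133.416]
pred frame corners [[266.149 154.172]
 [255.431 165.495]
 [266.256 139.177]
 [255.319 149.892]]
```

View pics/v4.png

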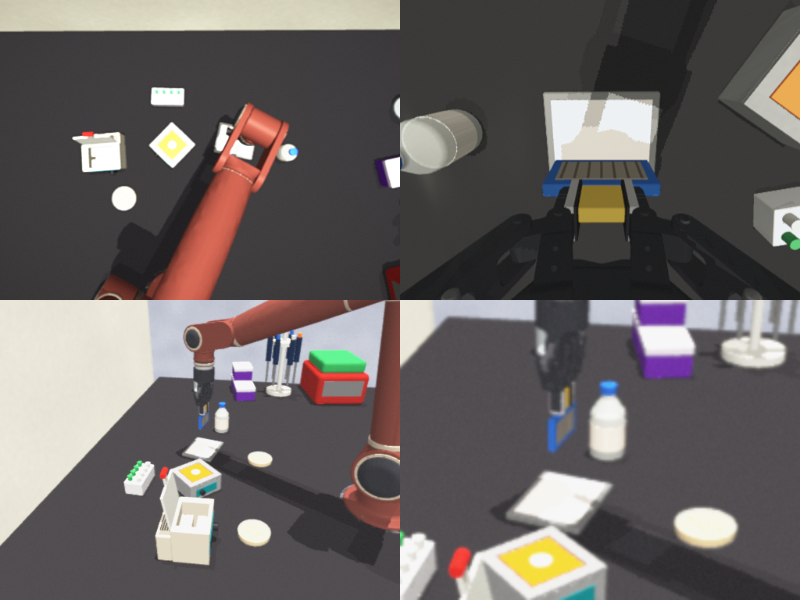

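The filter is held upright over the pad, and its lower corner in the side view (row 166) matches the 165.5 predicted for a foot at 112 mm. The flap stands open, the cover is flush and the bystanders are in place.

```bash
python3 -c "
from h import *
print(order.sign_off())"
```

```text
the job is handed in; nothing more can be done
None
```

The job is handed in at about 30 s of the 64 s allowed: the cover is pressed flush, the flap is left open at about 1.8 rad, and the filter is held still and upright about 10 cm above the middle of the light pad, with the bystanders not moved.

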